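# Bolt the vegetable box for the night

### The arm

A 6-joint arm with a two-finger parallel gripper is mounted at the origin on the work surface. World frame = base frame: x ahead of the robot, y to its left, z up, the work surface at z = 0. Lengths are in m, angles in degrees, forces in N, time in s.
With the tool pointing down it reaches from about 0.375 to 0.9 m from the base axis. Payload 3.1 kg.
Tool frame: the origin (TCP) lies between the finger pads; the fingertips stand 22 mm ahead of it and the grasp point (between the pads) lies 3 mm ahead of it (bot.tip_extent is the distance from the TCP to the fingertips, in m); y points along the fingers, z is the direction in which the jaws open and shut, and the axes are right-handed (so a half turn about y gives the same grasp; the last joint's range is limited). The gripper opens to 87 mm and grips with 3 to 60 N. Pads are 19 mm wide; open, the fingers measure 117 mm over their backs; the gripper's body (75 mm by 190 mm) begins 51 mm behind the grasp point.
Start: joints at [-75.143, 30.224, 82.088, -0, 67.689, -10.227], TCP at [0.265, -0.566, 0.222] pointing down, gripper open.
Joint ranges: [-176.69, 176.69], [-43.24, 126.21], [12.49, 139.97], [-82, 262], [0, 151.66], [-163.58, 163.58]. Speed limits (degrees/s): [159.86, 159.86, 180, 180, 180, 180].

### API

Orientations are given as a 3x3 rotation matrix whose columns are the frame's x, y, z axes.
In Python, from rig import bot, eyes, models gives the robot as it stands. The module is installed in compiled form; this text tells all that it offers.
- The arm moves only by the tool arm_command, never from a script. Its arguments are lists of equal length, an entry for each row: "translation": the shift along the tool's x, y, z each as a share of 0.08 m, from -1 to 1, a list of three; "rotation": the turn, a rotation vector about the tool's x, y, z each as a share of 60 degrees, from -1 to 1, a list of three; "grip": the closure, from -1 (fully open) to 1 (shut), so that 0 is half open. In form: {"translation": [[x, y, z], ...], "rotation": [[rx, ry, rz], ...], "grip": [grip, ...]}. A call has 1 to 5 rows; each row is the pose to reach, as a shift and turn from the pose commanded when the call began, along the tool's axes at that moment; what a row does not reach only later rows make up. A row lasts 1/10 s, in which the tool goes at most 50 mm and 8.59 degrees, less where a joint would pass 70% of its speed; a pose out of reach is approached as far as the arm can. A call with a number of a shift or a turn outside -1 to 1 is refused whole. A call with a gripper value outside its range is refused whole. The fingers move at their own pace and stop on an object; the grip force is fixed at half the most. Time passes only in rows, so rows that repeat a pose let the fingers close. It gives the time, the measured TCP pose, the force and the opening at its end, in the units of the state.
- bot.read_state(): the state, without advancing time (a new reading comes with each control period).
- eyes.capture(name): name is "scene" or "side" or "wrist"; returns a dict with "image" (420x560x3 uint8, blue, green, red), "mtx" (3x3 intrinsics, pixels), "rvec" (rotation vector, rad) and "tvec" (3), from world to camera coordinates, as OpenCV has them; the wrist camera has in their place "hand_eye" (4x4, takes a point from camera to tool coordinates, whose origin is the TCP and whose axes are the tool frame's). Camera axes: x right, y down, z forward; pixel columns grow to the right and rows downward; lengths in m; the calibration is good to about 2 mm. A picture is of the moment at which its call begins: read the wrist's pose just before it. There is no depth.
- bot.hand_in(): hands the job in, once; it reports no verdict.
Trained networks look in the newest picture that a camera, given by its name, has taken for a name from the list of things; names that differ only in an ending like _2 or _b are one class to them, and where a whole thing is asked for, a point or a joint stands for the part that bears it (a point fixed in the world has none). Each returns a list of dicts, best first, with "conf" (0 to 1); they miss things now and then, are a little off and sometimes report something else, mostly with a low value. They report only what shows in the picture. A call takes as long as a camera call.
- models.recognise(camera, thing): "extent" ([left, top, right, bottom] as shares, 0 to 1, of the picture: columns of its width, rows of its height, round what is visible of it).
- models.spot_point(camera, thing): "point" ([column, row] as shares, 0 to 1, of the picture: columns of its width, rows of its height: a listed point, or the origin of a listed thing).
The state is a dict: "time_s": time; "joint_positions": joint angles; "qvel": joint speeds; "tau": joint torques, N m; "position": TCP position; "tcp_rot": TCP orientation; "force": force on the tool from outside, world axes, zero at the start; "moment": the same for the moment, N m; "opening": opening from 0.0 (shut) to 1.0 (fully open).
Only numpy, scipy, OpenCV 4.12 (cv2) and the standard library are available. Lean on these libraries where they do the work, as an engineer would, in place of code of your own. Each camera call takes 0.05 s, during which the arm holds its last target. There are 200 camera calls.

### The job

The vegetable box on the counter has been left open. Swing its lid shut without slamming it, slide the barrel bolt across into the keeper on the lid, and turn the bolt's handle down fully home into the notch of the catch plate, feeling for the notch gently and not forcing the bolt or its handle against anything. Leave the chai glasses and the spice tin where they stand, and let go of everything at the end.

Things in the scene. Friction and masses are not known exactly. Their poses are not given: they have to be found in the camera images.
- box: Fixed plywood box, 240 (x) by 440 (y) by 130 mm high. Origin on its underside, midway in x, 240 mm from the right end; x away from the robot, y to the left, z up; top boards at z 130. Top right (y -240 to 8) is fixed and carries the bolt, top left (y 10 to 200) is the lid. The bolt's bar lies along y at x 0, z 146, in two guides 25 mm high, 22 wide (x), 18 long (y), centred at y -149 and -15.
- catch_ref (a point): Mark on the box, x -16.5, y -69, z 156 mm: middle of where the catch's notch may be. The catch is a steel flange along y, 3 mm thick, 26 mm high, 88 mm long, with a low foot to x -28. Its one notch, 11 mm wide, cut down to z 143.5, takes the 8 mm wide flat stalk (1.5 mm play each way). It is screwed on through slots: where the notch is, within 9 mm of this mark along y, is not measured.
- lid (a joint): Angle of the lid (rad): 0 shut flush, positive open. Board 240 (x) by 190 (y) by 12 mm, hinged along its outer edge (box y 200, z 130); the free edge (box y 10) rises. Stiff hinges: it stays where it is left; 2 to 6 N down near the free edge moves it.
- lid_edge (a point): Point on the lid's upper face, at box x 0, 150 mm from the hinge line, 40 mm from the free edge. The keeper, a steel bridge 40 wide (x), 12 long (y), 28.5 mm high with a 16 mm opening for the bolt, is centred 26 mm from it towards the free edge. Press on the bare board beside or behind that.
- bolt_slide (a joint): Travel of the bolt (m) towards box +y: 0 drawn back (starts below 0.008), 0.060 hard stop. The nose meets the keeper at 0.018 and is through beyond 0.030; the lid must be shut to let it pass. Takes about 3 N. The handle meets the notch at some travel between 0.037 and 0.055, different each time: find it by feel.
- bolt_turn (a joint): Turn of the handle about the bar (rad): 0 upright (starts 0 to 0.35), growing as the knob goes towards box -x; 1.57 level, home in the notch. Stays where left; about 2 N at the knob turns it. Where there is no notch the stalk stops on the flange's top edge at 0.84 to 0.9: 4 to 6 N at the knob is enough to feel that, 10 N is forcing it.
- bolt: Bolt and handle, one steel piece: 12 mm bar, flat stalk 8 (along the bar) by 5 mm, ball knob. Origin on the bar's axis where the stalk leaves it (box x 0, y -115 mm + travel, z 146 mm); y along the bar, z along the stalk to the knob.
- knob (a point): Centre of the steel ball knob, 20 mm in diameter, at the end of the stalk, 42 mm from the axis of the bar. It can be pinched from above across the box's y and turns between the finger pads as it is swung down. With the handle home its centre is 16 mm above the board.
- glass1_mid (a point): Centre of a loose ribbed chai glass, 85 mm high, 60 mm wide at the rim, standing on the counter to the left of the box. Leave alone.
- glass2_mid (a point): Centre of a second chai glass of the same kind, also to the left of the box. Leave alone.
- tin_mid (a point): Centre of a closed round orange spice tin, 110 mm high, 72 mm in diameter, on the counter to the right of the box. Leave alone.

How it is judged:
By the outcome, as a careful person would: the job done as asked, in the order asked, and still so for the second after the job is handed in, with the robot touching nothing.
It also fails if it takes over 72 s, if anything falls off the work surface, if the arm or the gripper's body presses on something with over 40 N, if the wrist force passes 120 N, or if a joint passes its speed limit or range.

## Working session

There is one attempt and no reset: what is moved stays moved. The work goes in short steps, Python scripts to look and compute and a tool call to move; the robot and the scene stay as the last step left them, time stands still between calls to the robot, and variables do not carry over. Pictures are saved under pics/ and viewed, about 8 in all and at most 12, crops included, and the job is handed in when it is done.

Besides the shell and the picture viewer there is one more tool, called after ">>>" as a command line: name --argument value ..., lists and objects as JSON in quotes. arm_command: Moves the arm, as the interface text tells. Shift numbers are shares of 0.08 m and turn numbers shares of 60 degrees, none past 1 either way. Its arguments: {"type":"object","properties":{"translation":{"type":"array"},"rotation":{"type":"array"},"grip":{"type":"array"}},"required":["translation","rotation","grip"]}

```bash
mkdir -p pics; cat > h.py <<'E'
import numpy as np, cv2
from rig import bot, eyes, models
def cam(name):
    s=bot.read_state(); c=eyes.capture(name); c['s']=s
    if 'rvec' in c:
        R=cv2.Rodrigues(np.array(c['rvec'],float))[0]; t=np.array(c['tvec'],float).ravel()
    else:
        H=np.array(c['hand_eye']); T=np.eye(4); T[:3,:3]=np.array(s['tcp_rot']); T[:3,3]=s['position']
        W=np.linalg.inv(T@H); R,t=W[:3,:3],W[:3,3]
    c['R'],c['t']=R,t; c['P']=np.array(c['mtx'])@np.c_[R,t]; return c
def px(share): return np.array([share[0]*560,share[1]*420])
def proj(c,p):
    q=c['P']@np.r_[p,1]; return q[:2]/q[2]
def tri(cs,uvs):
    A=[]
    for c,(u,v) in zip(cs,uvs):
        P=c['P']; A+= [u*P[2]-P[0], v*P[2]-P[1]]
    A=np.array([a/np.linalg.norm(a[:3]) for a in A])
    return np.linalg.lstsq(A[:,:3],-A[:,3],rcond=None)[0]
def onz(c,uv,z):
    d=c['R'].T@np.linalg.inv(c['mtx'])@np.r_[uv,1]; o=-c['R'].T@c['t']
    return o+d*(z-o[2])/d[2]
def st():
    s=bot.read_state(); print('t',s['time_s'],'p',np.round(s['position'],4),'F',np.round(s['force'],1),'M',np.round(s['moment'],2),'op',s['opening']); print(np.round(s['tcp_rot'],3).tolist()); return s
E
python3 - <<'E'
from h import *
st()
T=['box','catch_ref','lid_edge','knob','bolt','glass1_mid','glass2_mid','tin_mid']
cs={n:cam(n) for n in('scene','side')}
d={}
for n in cs:
    cv2.imwrite(f'pics/{n}0.png',cs[n]['image'])
    for k in T:
        r=models.spot_point(n,k)
        if r: d[n,k]=px(r[0]['point'])
        print(n,k,[(np.round(px(x['point'])),round(x['conf'],2)) for x in r[:2]])
for k in T:
    if ('scene',k) in d and ('side',k) in d:
        p=tri(list(cs.values()),[d['scene',k],d['side',k]]); print(k,np.round(p,4),[np.round(proj(cs[n],p)-d[n,k],1) for n in cs])
a,b=[cv2.imread(f'pics/{n}0.png') for n in cs]
cv2.imwrite('pics/both0.png',cv2.resize(np.vstack([a,b]),None,fx=.71,fy=.71))
E
```

```text
t 0.0 p [ 0.2648 -0.5653  0.2208] F [0.4 0.3 0.3] M [ 0.    0.01 -0.04] op 1.0026517477547954
[[-0.906, -0.001, 0.424], [-0.424, 0.002, -0.906], [-0.0, -1.0, -0.002]]
scene box [(array([287., 256.]), 0.79)]
scene catch_ref [(array([273., 186.]), 0.68)]
scene lid_edge [(array([300., 195.]), 0.6)]
scene knob [(array([266., 170.]), 0.82), (array([143., 199.]), 0.31)]
scene bolt [(array([264., 186.]), 0.47)]
scene glass1_mid [(array([452., 288.]), 0.64)]
scene glass2_mid [(array([414., 351.]), 0.71)]
scene tin_mid [(array([144., 202.]), 0.75), (array([276., 184.]), 0.69)]
side box [(array([270., 259.]), 0.73)]
side catch_ref [(array([287., 202.]), 0.87)]
side lid_edge [(array([251., 207.]), 0.74), (array([291., 197.]), 0.2)]
side knob [(array([296., 186.]), 0.59)]
side bolt [(array([291., 196.]), 0.68)]
side glass1_mid [(array([241., 371.]), 0.95), (array([289., 196.]), 0.69)]
side glass2_mid [(array([150., 342.]), 0.56)]
side tin_mid [(array([276., 181.]), 0.8), (array([270., 259.]), 0.34)]
box [0.5543 0.0092 0.0015] [array([-1. , -2.6]), array([-1.1,  2.3])]
catch_ref [ 0.5307 -0.0574  0.1544] [array([0.1, 0.4]), array([ 0.1, -0.4])]
lid_edge [0.5727 0.0638 0.1935] [array([0.4, 1.1]), array([ 0.4, -1. ])]
knob [ 0.5216 -0.0908  0.1854] [array([-0., -0.]), array([-0.,  0.])]
bolt [ 0.5342 -0.0867  0.1506] [array([-0.5, -1.5]), array([-0.5,  1.4])]
glass1_mid [0.4443 0.3689 0.0426] [array([0.1, 0.2]), array([ 0.1, -0.2])]
glass2_mid [0.6362 0.381  0.0389] [array([-0.8, -1.2]), array([-0.8,  1. ])]
tin_mid [ 0.7057 -0.3826  0.0475] [array([0.7, 2. ]), array([ 0.5, -1.6])]
```

View pics/both0.png

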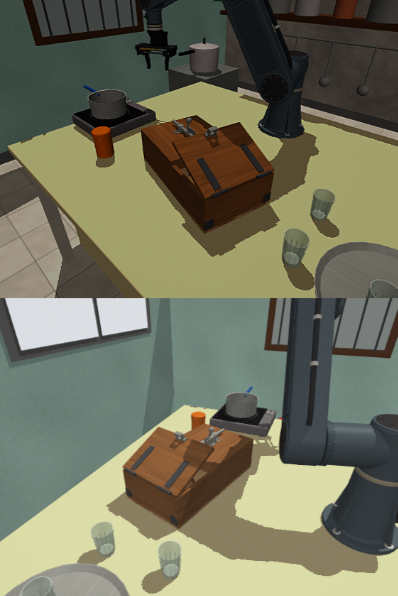

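The two views agree to a few px. Glasses are at y≈0.37 and the tin at (0.71,-0.38), both clear of the box. The lid stands a little open, and the yaw needs a closer look. Next I move over the box.

>>> arm_command --translation '[[-0.5, -0.5, -0.3], [-0.9, -0.9, -0.7], [-0.9, -0.9, -0.7]]' --rotation '[[0, 0, 0], [0, 0, 0], [0, 0, 0]]' --grip '[-1, -1, -1]'

```text
time_s: 1.2
position: [0.3081, -0.4829, 0.2967]
tcp_rot: [[-0.905, 0.002, 0.426], [-0.426, -0.003, -0.905], [-0.001, -1.0, 0.003]]
force: [0.7, -0.9, 0.2]
opening: 1.001
```

>>> arm_command --translation '[[-0.5, -0.5, -0.3], [-0.9, -0.9, -0.7], [-0.9, -0.9, -0.7]]' --rotation '[[0, 0, 0], [0, 0, 0], [0, 0, 0]]' --grip '[-1, -1, -1]'

```text
time_s: 1.5
position: [0.3495, -0.4019, 0.3689]
tcp_rot: [[-0.905, 0.003, 0.426], [-0.426, -0.004, -0.905], [-0.001, -1.0, 0.005]]
force: [-0.1, -0.0, -0.2]
opening: 0.999
```

>>> arm_command --translation '[[-0.5, 0, -0.3], [-0.9, 0, -0.7], [-0.9, 0, -0.7]]' --rotation '[[0, 0, 0], [0, 0, 0], [0, 0, 0]]' --grip '[-1, -1, -1]'

```text
time_s: 1.8
position: [0.39, -0.318, 0.3651]
tcp_rot: [[-0.904, -0.001, 0.428], [-0.428, 0.003, -0.904], [-0.001, -1.0, -0.003]]
force: [-0.7, -0.8, -0.8]
opening: 1.004
```

>>> arm_command --translation '[[-0.5, 0, -0.3], [-0.9, 0, -0.7], [-0.9, 0, -0.7]]' --rotation '[[0, 0, 0], [0, 0, 0], [0, 0, 0]]' --grip '[-1, -1, -1]'

```text
time_s: 2.1
position: [0.4314, -0.2377, 0.365]
tcp_rot: [[-0.904, -0.001, 0.428], [-0.428, 0.003, -0.904], [-0.0, -1.0, -0.003]]
force: [-0.0, -0.2, 0.8]
opening: 1.001
```

>>> arm_command --translation '[[-0.5, 0, -0.3], [-0.9, 0, -0.7], [-0.9, 0, -0.7], [-0.9, 0, -0.7]]' --rotation '[[0, 0.14, 0], [0, 0.28, 0], [0, 0.42, 0], [0, 0.5, 0]]' --grip '[-1, -1, -1, -1]'

```text
time_s: 2.5
position: [0.4726, -0.16, 0.3651]
tcp_rot: [[-0.996, -0.001, -0.089], [0.089, -0.001, -0.996], [0.001, -1.0, 0.001]]
force: [-0.7, 0.2, -0.3]
opening: 1.002
```

```bash
python3 - <<'E'
from h import *
s=st()
w=cam('wrist'); cv2.imwrite('pics/w1.png',w['image'])
o=-w['R'].T@w['t']; print('cam at',o, 'fwd',w['R'][2])
for k in ['box','catch_ref','lid_edge','knob','bolt']:
    print(k,[(np.round(px(x['point'])),round(x['conf'],2)) for x in models.spot_point('wrist',k)[:2]])
E
```

```text
t 2.5 p [ 0.4726 -0.16    0.3651] F [-0.7  0.2 -0.3] M [ 0.07  0.   -0.01] op 1.0024195385784254
[[-0.996, -0.001, -0.089], [0.089, -0.001, -0.996], [0.001, -1.0, 0.001]]
cam at [ 0.54592537 -0.16576782  0.52787444] fwd [-0.26841211  0.02322998 -0.96302404]
box [(array([164., 127.]), 0.7)]
catch_ref [(array([179., 153.]), 0.68)]
lid_edge [(array([ 38., 110.]), 0.9)]
knob [(array([212., 156.]), 0.78)]
bolt [(array([216., 140.]), 0.7), (array([212., 153.]), 0.64)]
```

View pics/w1.png

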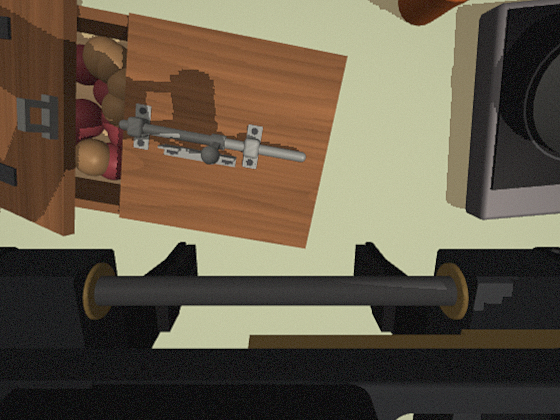

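The wrist view shows the fixed top with corners at about (347,56), (305,247), (130,13) and (120,216), the bolt from (130,127) to (305,157), and the knob at (210,156). The lid is up on the left. I'll fit the box pose from these corners.

```bash
python3 - <<'E'
from h import *
from scipy.optimize import least_squares
w=cam('wrist')
pt={(120,-240):(347,56),(-120,-240):(305,247),(120,8):(130,13),(-120,8):(120,216)}
def B(x,b): 
    c,s=np.cos(x[2]),np.sin(x[2]); b=np.array(b)/1000.
    return np.array([x[0]+c*b[0]-s*b[1],x[1]+s*b[0]+c*b[1],b[2]])
f=lambda x:np.concatenate([proj(w,B(x,(*k,130)))-v for k,v in pt.items()])
r=least_squares(f,[.555,.009,-.15]); x=r.x
print(x,np.degrees(x[2])); print(r.fun.reshape(-1,2).round(1))
for n,b in dict(catch=(-16.5,-69,156),bar_end=(0,-215,146),g1=(0,-149,155),g2=(0,-15,155)).items(): print(n,B(x,b).round(4),proj(w,B(x,b)).round(0))
# knob from three views
sc,sd=cam('scene'),cam('side')
k=tri([w,sc,sd],[(211,156),(266,170),(296,186)]); print('knob',k)
l=tri([w,sc,sd],[(38,110),(300,195),(251,207)]); print('lid_edge',l)
c=tri([w,sc,sd],[(179,153),(273,186),(287,202)]); print('catch',c)
def inv(p): 
    d=p[:2]-x[:2]; c,s=np.cos(x[2]),np.sin(x[2]); return np.round(1000*np.array([c*d[0]+s*d[1],-s*d[0]+c*d[1],p[2]]),1)
print(inv(k),inv(l),inv(c))
for q in sc,sd: print([np.round(proj(q,p)) for p in (k,l,c)])
E
```

```text
[ 0.5579675   0.00735883 -0.26343455] -15.093687866361265
[[ 0.8 -0.5]
 [ 0.5  1.2]
 [-0.6 -0.8]
 [-0.7  1. ]]
catch [ 0.5241 -0.055   0.156 ] [180. 150.]
bar_end [ 0.502  -0.2002  0.146 ] [306. 157.]
g1 [ 0.5192 -0.1365  0.155 ] [251. 148.]
g2 [ 0.5541 -0.0071  0.155 ] [134. 127.]
knob [ 0.51896572 -0.09365657  0.18331234]
lid_edge [0.57469131 0.06590346 0.19489037]
catch [ 0.52713259 -0.05496058  0.15567108]
[ -11.4 -107.7  183.3] [  0.9  60.9 194.9] [-13.5 -68.2 155.7]
[array([266., 170.]), array([301., 196.]), array([275., 186.])]
[array([297., 186.]), array([250., 205.]), array([288., 202.])]
```

Fit is good: box origin (0.558, 0.007), yaw -15.1°, knob at 183 mm, lid about 0.43 rad open, travel about 7 mm. Next I bring shut fingers above the lid, beside the keeper at box (-45, 45).

>>> arm_command --translation '[[-0.2, 0, -0.5], [-0.4, 0, -1], [-0.4, 0, -1]]' --rotation '[[0, 0.1, 0], [0, 0.167, 0], [0, 0.167, 0]]' --grip '[0, 1, 1]'

```text
time_s: 3.25
position: [0.5124, -0.0793, 0.3658]
tcp_rot: [[-0.967, 0.001, -0.253], [0.253, 0.002, -0.967], [-0.001, -1.0, -0.002]]
force: [-0.7, -0.7, 0.4]
opening: 0.809
```

>>> arm_command --translation '[[0.1, 0.2, -0.5], [0.15, 0.5, -0.9], [0.15, 0.5, -0.9]]' --rotation '[[0, 0, 0], [0, 0, 0], [0, 0, 0]]' --grip '[1, 1, 1]'

```text
time_s: 3.55
position: [0.5156, -0.0072, 0.3228]
tcp_rot: [[-0.967, -0.007, -0.253], [0.253, 0.003, -0.967], [0.007, -1.0, -0.001]]
force: [-0.9, 0.0, -0.6]
opening: 0.542
```

>>> arm_command --translation '[[0.1, 0.2, -0.5], [0.15, 0.65, -0.9], [0.15, 0.65, -0.9]]' --rotation '[[0, 0, 0], [0, 0, 0], [0, 0, 0]]' --grip '[1, 1, 1]'

```text
time_s: 3.85
position: [0.5222, 0.0644, 0.2702]
tcp_rot: [[-0.967, -0.008, -0.254], [0.254, 0.001, -0.967], [0.009, -1.0, 0.001]]
force: [-1.1, 0.5, -0.1]
opening: 0.264
```

>>> arm_command --translation '[[0, 0, 0], [0, 0.06, 0], [0, 0.12, 0], [0, 0.2, 0], [0, 0.28, 0]]' --rotation '[[0, 0, 0], [0, 0, 0], [0, 0, 0], [0, 0, 0], [0, 0, 0]]' --grip '[1, 1, 1, 1, 1]'

```text
time_s: 4.35
position: [0.5252, 0.0618, 0.2513]
tcp_rot: [[-0.966, 0.001, -0.259], [0.259, -0.0, -0.966], [-0.001, -1.0, -0.0]]
force: [0.0, -0.4, 0.1]
opening: 0.009
```

>>> arm_command --translation '[[0, 0.06, 0], [0, 0.12, 0], [0, 0.18, 0], [0, 0.24, 0], [0, 0.3, 0]]' --rotation '[[0, 0, 0], [0, 0, 0], [0, 0, 0], [0, 0, 0], [0, 0, 0]]' --grip '[1, 1, 1, 1, 1]'

```text
time_s: 4.85
position: [0.525, 0.0625, 0.227]
tcp_rot: [[-0.966, 0.0, -0.258], [0.258, 0.0, -0.966], [-0.0, -1.0, -0.0]]
force: [0.1, -1.0, 0.3]
opening: 0.005
```

>>> arm_command --translation '[[0, 0.06, 0], [0, 0.12, 0], [0, 0.18, 0], [0, 0.24, 0], [0, 0.3, 0]]' --rotation '[[0, 0, 0], [0, 0, 0], [0, 0, 0], [0, 0, 0], [0, 0, 0]]' --grip '[1, 1, 1, 1, 1]'

```text
time_s: 5.35
position: [0.5251, 0.0624, 0.2031]
tcp_rot: [[-0.966, 0.0, -0.258], [0.258, -0.0, -0.966], [-0.0, -1.0, 0.0]]
force: [0.0, -0.9, 2.3]
opening: 0.008
```

>>> arm_command --translation '[[0, 0.05, 0], [0, 0.1, 0], [0, 0.15, 0], [0, 0.2, 0], [0, 0.25, 0]]' --rotation '[[0, 0, 0], [0, 0, 0], [0, 0, 0], [0, 0, 0], [0, 0, 0]]' --grip '[1, 1, 1, 1, 1]'

```text
time_s: 5.85
position: [0.5251, 0.0624, 0.1831]
tcp_rot: [[-0.966, 0.0, -0.258], [0.258, -0.0, -0.966], [-0.0, -1.0, 0.0]]
force: [0.3, -0.4, 1.4]
opening: 0.007
```

>>> arm_command --translation '[[0, 0.04, 0], [0, 0.08, 0], [0, 0.12, 0], [0, 0.16, 0], [0, 0.2, 0]]' --rotation '[[0, 0, 0], [0, 0, 0], [0, 0, 0], [0, 0, 0], [0, 0, 0]]' --grip '[1, 1, 1, 1, 1]'

```text
time_s: 6.35
position: [0.525, 0.0625, 0.1671]
tcp_rot: [[-0.966, 0.0, -0.258], [0.258, -0.0, -0.966], [-0.0, -1.0, 0.0]]
force: [0.7, -0.2, 0.8]
opening: 0.006
```

>>> arm_command --translation '[[0, 0.025, 0], [0, 0.05, 0], [0, 0.075, 0], [0, 0.1, 0], [0, 0.12, 0]]' --rotation '[[0, 0, 0], [0, 0, 0], [0, 0, 0], [0, 0, 0], [0, 0, 0]]' --grip '[1, 1, 1, 1, 1]'

```text
time_s: 6.85
position: [0.525, 0.0624, 0.1576]
tcp_rot: [[-0.966, -0.0, -0.258], [0.258, -0.0, -0.966], [0.0, -1.0, 0.0]]
force: [-0.1, -0.9, 1.3]
opening: 0.006
```

>>> arm_command --translation '[[0, 0.02, 0], [0, 0.04, 0], [0, 0.055, 0], [0, 0.055, 0]]' --rotation '[[0, 0, 0], [0, 0, 0], [0, 0, 0], [0, 0, 0]]' --grip '[1, 1, 1, 1]'

```text
time_s: 7.25
position: [0.525, 0.0625, 0.1531]
tcp_rot: [[-0.966, -0.0, -0.258], [0.258, 0.0, -0.966], [0.0, -1.0, -0.0]]
force: [0.0, -0.5, 0.5]
opening: 0.006
```

```bash
python3 - <<'E'
from h import *
st(); a=cam('scene'); b=cam('side')
cv2.imwrite('pics/c1.png',np.hstack([cv2.resize(a['image'][120:340,180:400],(400,400)),cv2.resize(b['image'][130:350,150:370],(400,400))]))
E
```

```text
t 7.25 p [0.525  0.0625 0.1531] F [ 0.  -0.5  0.5] M [ 0.04  0.03 -0.05] op 0.0061334566027536775
[[-0.966, -0.0, -0.258], [0.258, 0.0, -0.966], [0.0, -1.0, -0.0]]
```

View pics/c1.png

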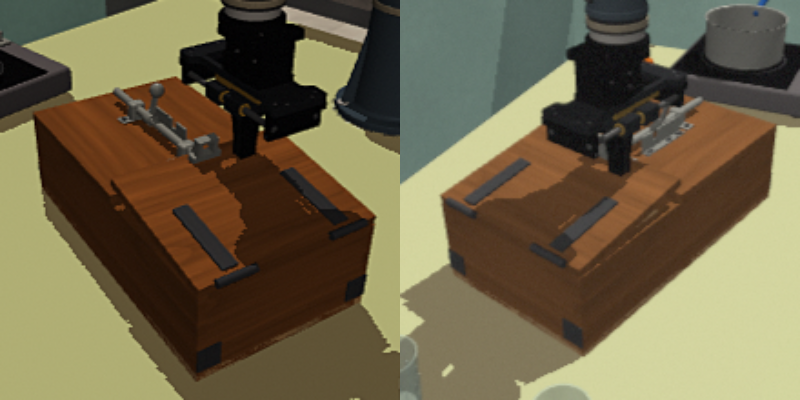

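The lid is nearly flush, with a small step still showing at (120,190). I'll press on in 1 mm rows until force builds.

>>> arm_command --translation '[[0, 0.012, 0], [0, 0.025, 0], [0, 0.0375, 0], [0, 0.0375, 0]]' --rotation '[[0, 0, 0], [0, 0, 0], [0, 0, 0], [0, 0, 0]]' --grip '[1, 1, 1, 1]'

```text
time_s: 7.75
position: [0.5249, 0.0625, 0.1502]
tcp_rot: [[-0.966, -0.0, -0.258], [0.258, 0.0, -0.966], [0.0, -1.0, -0.0]]
force: [-0.3, -0.5, 0.5]
opening: -0.002
```

>>> arm_command --translation '[[0, 0.012, 0], [0, 0.025, 0], [0, 0.025, 0]]' --rotation '[[0, 0, 0], [0, 0, 0], [0, 0, 0]]' --grip '[1, 1, 1]'

```text
time_s: 8.05
position: [0.525, 0.0625, 0.1482]
tcp_rot: [[-0.966, 0.0, -0.258], [0.258, 0.0, -0.966], [0.0, -1.0, -0.0]]
force: [0.3, -0.7, 0.4]
opening: 0.005
```

>>> arm_command --translation '[[0, 0.012, 0], [0, 0.025, 0], [0, 0.025, 0]]' --rotation '[[0, 0, 0], [0, 0, 0], [0, 0, 0]]' --grip '[1, 1, 1]'

```text
time_s: 8.35
position: [0.5251, 0.0625, 0.1462]
tcp_rot: [[-0.966, 0.0, -0.258], [0.258, 0.0, -0.966], [-0.0, -1.0, -0.0]]
force: [-1.0, -0.3, 0.3]
opening: 0.007
```

```bash
python3 - <<'E'
from h import *
print(bot.tip_extent); st(); a=cam('scene'); b=cam('side')
cv2.imwrite('pics/c2.png',np.hstack([cv2.resize(a['image'][190:250,230:330],(400,240),interpolation=2),cv2.resize(b['image'][190:250,230:330],(400,240),interpolation=2)]))
E
```

```text
0.022
t 8.35 p [0.5251 0.0625 0.1462] F [-1.  -0.3  0.3] M [-0.03 -0.01  0.03] op 0.006782700460481912
[[-0.966, 0.0, -0.258], [0.258, 0.0, -0.966], [-0.0, -1.0, -0.0]]
```

View pics/c2.png

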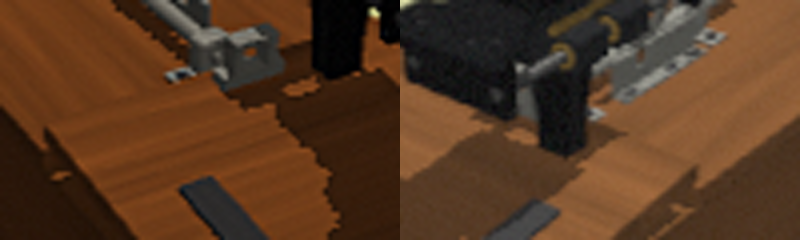

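```bash
cat >> h.py <<'E'
X=[.55797,.00736,-.26343]
def B(b):
    c,s=np.cos(X[2]),np.sin(X[2]); b=np.array(b)/1000.
    return np.array([X[0]+c*b[0]-s*b[1],X[1]+s*b[0]+c*b[1],b[2]])
def inv(p):
    d=np.array(p[:2])-X[:2]; c,s=np.cos(X[2]),np.sin(X[2]); return np.round(1000*np.array([c*d[0]+s*d[1],-s*d[0]+c*d[1],p[2]]),1)
def lid(x,r,a): return B((x,200-r*np.cos(a),130+r*np.sin(a)))
E
python3 - <<'E'
from h import *
s=bot.read_state(); print('tip box',inv(s['position']))
out=[]
for n in ('scene','side'):
    c=cam(n); im=cv2.resize(c['image'],None,fx=4,fy=4,interpolation=2)
    for a,col in ((0,(0,255,0)),(.1,(255,255,0)),(.2,(255,0,255))):
        pts=np.array([proj(c,lid(x,r,a))*4+1.5 for x,r in((120,0),(120,190),(-120,190),(-120,0))]).astype(int)
        cv2.polylines(im,[pts],True,col,1)
    p=(proj(c,B((0,10,130)))*4).astype(int); out.append(im[p[1]-260:p[1]+340,p[0]-300:p[0]+300])
    pr=models.spot_point(n,'lid_edge'); print([(px(q['point']),q['conf']) for q in pr[:2]],[proj(c,lid(0,150,a)).round(1) for a in(0,.1,.2)])
cv2.imwrite('pics/c3.png',cv2.resize(np.hstack(out),(800,400),interpolation=cv2.INTER_AREA))
E
```

```text
tip box [-46.2  44.7 146.2]
[(array([296.688, 216.594]), 0.93)] [array([297.4, 219.6]), array([297.8, 214. ]), array([298.6, 208.7])]
[(array([253.176, 220.5  ]), 0.75)] [array([254.1, 227.4]), array([253.7, 222.2]), array([252.8, 217.2])]
```

View pics/c3.png

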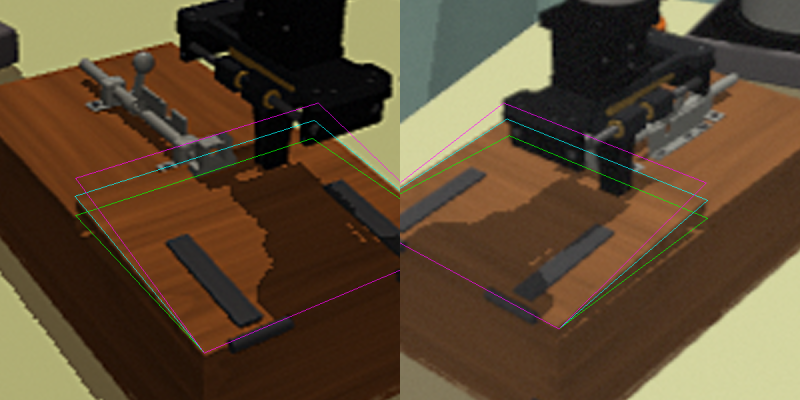

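The overlay puts the lid still about 0.08 rad open (between the green 0 and cyan 0.1 outlines). I'll keep pressing slowly and watch the force.

>>> arm_command --translation '[[0, 0.02, 0], [0, 0.04, 0], [0, 0.06, 0]]' --rotation '[[0, 0, 0], [0, 0, 0], [0, 0, 0]]' --grip '[1, 1, 1]'

```text
time_s: 8.95
position: [0.525, 0.0624, 0.1415]
tcp_rot: [[-0.966, -0.0, -0.258], [0.258, -0.0, -0.966], [-0.0, -1.0, 0.0]]
force: [0.7, -0.7, 1.2]
opening: 0.004
```

```bash
cat > lidfit.py <<'E'
from h import *
st()
for n in ('scene','side'):
    c=cam(n); pr=models.spot_point(n,'lid_edge'); print([(px(q['point']).round(1),q['conf']) for q in pr[:1]],[proj(c,lid(0,150,a)).round(1) for a in(0,.1)])
    cv2.imwrite(f'pics/last_{n}.png',c['image'])
E
python3 lidfit.py
```

```text
t 8.95 p [0.525  0.0624 0.1415] F [ 0.7 -0.7  1.2] M [-0.05  0.06  0.04] op 0.0037359013018793325
[[-0.966, -0.0, -0.258], [0.258, -0.0, -0.966], [-0.0, -1.0, 0.0]]
[(array([296.7, 216.7]), 0.79)] [array([297.4, 219.6]), array([297.8, 214. ])]
[] [array([254.1, 227.4]), array([253.7, 222.2])]
```

```bash
python3 - <<'E'
from h import *
s=bot.read_state(); p=np.array(s['position']); R=np.array(s['tcp_rot'])
out=[]
for n in ('scene','side'):
    c=cam(n); im=cv2.resize(c['image'],None,fx=6,fy=6,interpolation=2)
    for d,col in((0,(0,0,255)),(.022,(0,255,255))):
        for z in(-.0125,.0125):
            u=proj(c,p+R@[0,d,z])*6+2.5; cv2.circle(im,tuple(u.astype(int)),4,col,-1)
    u=(proj(c,p)*6).astype(int); 
    for a,col in ((0,(0,255,0)),(.1,(255,255,0))):
        pts=np.array([proj(c,lid(x,r,a))*6+2.5 for x,r in((120,0),(120,190),(-120,190),(-120,0))]).astype(int)
        cv2.polylines(im,[pts],True,col,1)
    out.append(im[u[1]-260:u[1]+340,u[0]-400:u[0]+400])
cv2.imwrite('pics/c4.png',cv2.resize(np.vstack(out),(400*2,600*2))[::2,::2] if 0 else cv2.resize(np.hstack(out),(800,300),interpolation=cv2.INTER_AREA))
E
```

```text
(no output)
```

View pics/c4.png

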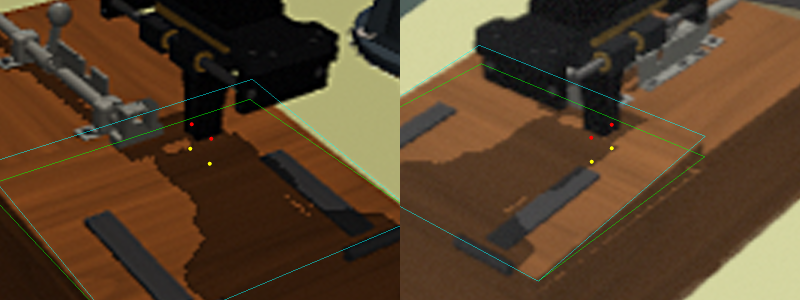

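The visible finger bottom sits at TCP level on the lid surface, so with the fingers shut the tips reach only about to the TCP. The lid does follow, so I continue the gentle press by roughly 10 mm.

>>> arm_command --translation '[[0, 0.02, 0], [0, 0.04, 0], [0, 0.06, 0], [0, 0.075, 0]]' --rotation '[[0, 0, 0], [0, 0, 0], [0, 0, 0], [0, 0, 0]]' --grip '[1, 1, 1, 1]'

```text
time_s: 9.65
position: [0.525, 0.0624, 0.1354]
tcp_rot: [[-0.966, -0.0, -0.258], [0.258, -0.0, -0.966], [-0.0, -1.0, 0.0]]
force: [0.1, -1.0, 1.1]
opening: 0.007
```

```bash
cp pics/last_scene.png pics/prev_scene.png; python3 lidfit.py; python3 - <<'E'
from h import *
a=cv2.imread('pics/prev_scene.png').astype(int);b=cv2.imread('pics/last_scene.png').astype(int)
d=np.abs(a-b).sum(2)>60
for (x0,x1,y0,y1) in((215,260,200,250),(260,330,240,300)): print(d[y0:y1,x0:x1].sum())
E
```

```text
t 9.65 p [0.525  0.0624 0.1354] F [ 0.1 -1.   1.1] M [-0.05  0.08 -0.01] op 0.007052074298493825
[[-0.966, -0.0, -0.258], [0.258, -0.0, -0.966], [-0.0, -1.0, 0.0]]
[(array([297.5, 219.5]), 0.66)] [array([297.4, 219.6]), array([297.8, 214. ])]
[(array([251.3, 224.9]), 0.9)] [array([254.1, 227.4]), array([253.7, 222.2])]
46
87
```

>>> arm_command --translation '[[0, 0.015, 0], [0, 0.03, 0], [0, 0.045, 0], [0, 0.045, 0]]' --rotation '[[0, 0, 0], [0, 0, 0], [0, 0, 0], [0, 0, 0]]' --grip '[1, 1, 1, 1]'

```text
time_s: 10.25
position: [0.5249, 0.0625, 0.1318]
tcp_rot: [[-0.966, -0.0, -0.258], [0.258, 0.0, -0.966], [0.0, -1.0, -0.0]]
force: [-0.7, -0.2, -0.4]
opening: 0.004
```

>>> arm_command --translation '[[0, 0.0125, 0], [0, 0.025, 0], [0, 0.025, 0]]' --rotation '[[0, 0, 0], [0, 0, 0], [0, 0, 0]]' --grip '[1, 1, 1]'

```text
time_s: 10.55
position: [0.525, 0.0625, 0.1298]
tcp_rot: [[-0.966, -0.0, -0.258], [0.258, 0.0, -0.966], [0.0, -1.0, -0.0]]
force: [0.3, 0.3, -0.7]
opening: 0.008
```

>>> arm_command --translation '[[0, 0.0125, 0], [0, 0.0125, 0]]' --rotation '[[0, 0, 0], [0, 0, 0]]' --grip '[1, 1]'

```text
time_s: 10.75
position: [0.525, 0.0625, 0.1296]
tcp_rot: [[-0.966, 0.0, -0.258], [0.258, -0.0, -0.966], [-0.0, -1.0, -0.0]]
force: [-1.3, -0.0, 5.9]
opening: 0.005
```

```bash
python3 lidfit.py;  python3 - <<'E'
from h import *
out=[]
for n in ('scene','side'):
    c=cam(n); im=cv2.resize(c['image'],None,fx=4,fy=4,interpolation=2)
    p=(proj(c,B((0,10,130)))*4).astype(int); out.append(im[p[1]-260:p[1]+340,p[0]-300:p[0]+300])
cv2.imwrite('pics/c5.png',cv2.resize(np.hstack(out),(800,400),interpolation=cv2.INTER_AREA))
E
```

```text
t 10.75 p [0.525  0.0625 0.1296] F [-1.3 -0.   5.9] M [0.06 0.3  0.03] op 0.004961222525274513
[[-0.966, 0.0, -0.258], [0.258, -0.0, -0.966], [-0.0, -1.0, -0.0]]
[(array([296.4, 220.5]), 0.56)] [array([297.4, 219.6]), array([297.8, 214. ])]
[(array([252.2, 225.7]), 0.59)] [array([254.1, 227.4]), array([253.7, 222.2])]
```

View pics/c5.png

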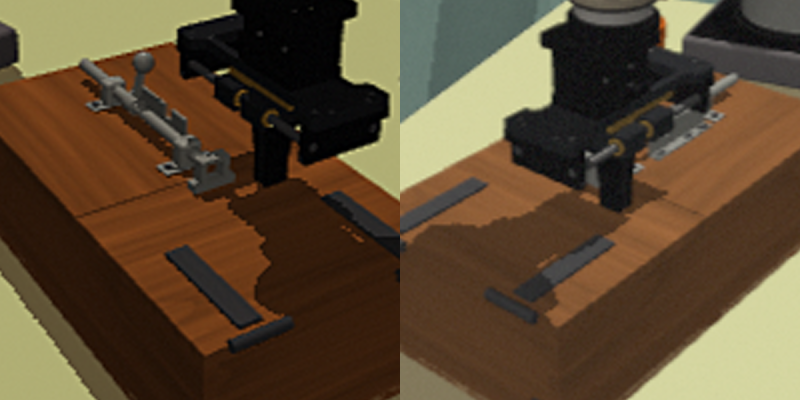

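The lid is flush: the seam shows clean in both views and force jumped to 5.9 N. Next I raise, move over the knob with the jaws partly open, and look close.

>>> arm_command --translation '[[0, -0.4, 0], [0, -1, 0], [0, -1, 0]]' --rotation '[[0, 0, 0], [0, 0, 0], [0, 0, 0]]' --grip '[1, 1, 1]'

```text
time_s: 11.35
position: [0.5295, 0.0622, 0.2145]
tcp_rot: [[-0.966, 0.013, -0.258], [0.258, -0.001, -0.966], [-0.013, -1.0, -0.002]]
force: [0.7, -0.4, -0.3]
opening: -0.002
```

>>> arm_command --translation '[[0, -0.5, 0], [0.3, -0.75, 0.5], [0.3, -0.75, 0.8], [0.3, -0.75, 0.8]]' --rotation '[[0, 0, 0], [0, 0, 0], [0, 0, 0], [0, 0, 0]]' --grip '[0.5, -0.2, -0.2, -0.2]'

```text
time_s: 11.75
position: [0.4846, 0.005, 0.2694]
tcp_rot: [[-0.965, 0.001, -0.26], [0.26, -0.001, -0.965], [-0.001, -1.0, 0.001]]
force: [-0.1, 0.3, -0.1]
opening: 0.282
```

```bash
python3 - <<'E'
from h import *
s=st(); print(inv(s['position']))
w=cam('wrist'); cv2.imwrite('pics/w2.png',w['image']); 
for k in ['catch_ref','lid_edge','knob','bolt']:
    print(k,[(np.round(px(x['point']),1),round(x['conf'],2)) for x in models.spot_point('wrist',k)[:2]])
print(proj(w,s['position']))
E
```

```text
t 11.75 p [0.4846 0.005  0.2694] F [-0.1  0.3 -0.1] M [ 0.08 -0.05 -0.03] op 0.2817457111634344
[[-0.965, 0.001, -0.26], [0.26, -0.001, -0.965], [-0.001, -1.0, 0.001]]
[-70.3 -21.4 269.4]
catch_ref [(array([330.1, 146.3]), 0.66)]
lid_edge [(array([196.6, 122.6]), 0.79)]
knob [(array([391.7, 142.8]), 0.73)]
bolt [(array([375.3, 126.4]), 0.77), (array([259.7, 126.8]), 0.17)]
[276.31341778 259.57502657]
```

View pics/w2.png

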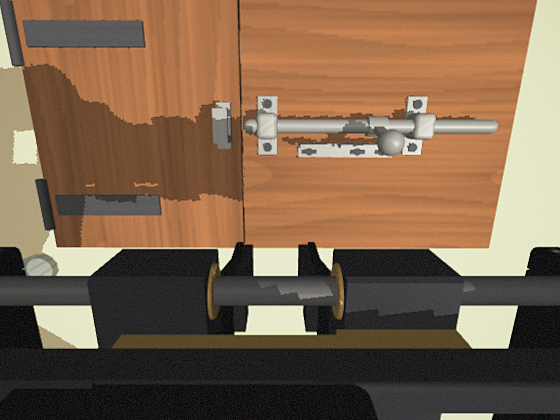

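The view shows the knob at (391,143), the bar at row 126, the catch foot from (298,150) to (390,152), and the keeper at (221,124). I zoom in for the notch and project finger depths.

```bash
python3 - <<'E'
from h import *
s=bot.read_state(); p=np.array(s['position']); R=np.array(s['tcp_rot'])
w=cam('wrist'); sc=cam('scene'); sd=cam('side')
for d in(0,.01,.022): print(d,[proj(w,p+R@[0,d,z]).round(0) for z in(-.012,.012)])
L=[]
for n,c in(('wrist',w),('scene',sc),('side',sd)):
    r=models.spot_point(n,'knob'); L.append(px(r[0]['point'])); print(n,L[-1].round(1),r[0]['conf'])
k=tri([w,sc,sd],L); print('knob',k,inv(k),[proj(c,k).round(1) for c in (w,sc,sd)])
for y in(-78,-69,-60): print(y,proj(w,B((-16.5,y,156))).round(1),proj(sc,B((-16.5,y,156))).round(1),proj(sd,B((-16.5,y,156))).round(1))
a=cv2.resize(w['image'][115:170,285:405],(800,366),interpolation=cv2.INTER_CUBIC)
u=proj(sc,B((-16.5,-69,150))).astype(int); b=cv2.resize(sc['image'][u[1]-17:u[1]+18,u[0]-30:u[0]+30],(400,233),interpolation=2)
v=proj(sd,B((-16.5,-69,150))).astype(int); d=cv2.resize(sd['image'][v[1]-17:v[1]+18,v[0]-30:v[0]+30],(400,233),interpolation=2)
print(u,v); cv2.imwrite('pics/z1.png',np.vstack([a,np.hstack([b,d])]))
E
```

```text
0 [array([255., 260.]), array([298., 260.])]
0.01 [array([256., 252.]), array([297., 252.])]
0.022 [array([257., 245.]), array([296., 245.])]
wrist [396.9 142.6] 0.77
scene [265.3 172.7] 0.59
side [298.6 183.1] 0.65
knob [ 0.51863757 -0.09720181  0.18250954] [ -10.7 -111.2  182.5] [array([397.3, 141.6]), array([264.8, 169.6]), array([297.7, 186.1])]
-78 [346.  146.5] [273.8 184. ] [291.7 200.4]
-69 [335.4 146.5] [275.8 185.5] [289.6 201.7]
-60 [324.8 146.5] [277.7 187. ] [287.4 203. ]
[275 187] [289 203]
```

View pics/z1.png

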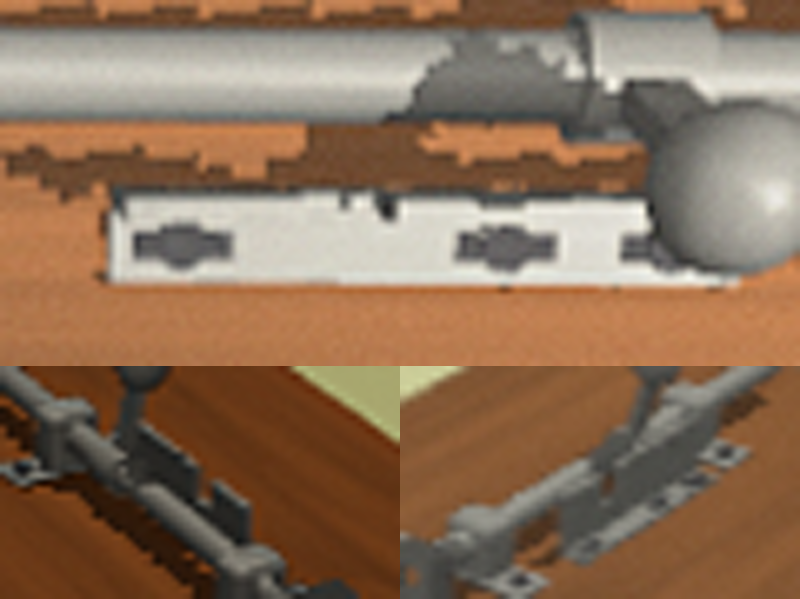

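Scene and side crops show the notch near box y -69, the wrist crop nearer -73, so expected travel is about 44 mm. The lid contact and the finger rows in the wrist view both say the tips end about at the reported TCP, not 22 mm ahead. I'll grip with the TCP about 11 mm below the knob centre.

```bash
python3 - <<'E'
from h import *
s=bot.read_state(); w=cam('wrist'); R=np.array(s['tcp_rot'])
for z in(.182,.186):
    k=onz(w,(394.5,143),z); print(inv(k*[1,1,1000] if 0 else k), R.T@(k-s['position'])/.08)
print('notch',[inv(onz(w,(u,147),.15)) for u in(337,340.5,343)])
print('plate ends',[inv(onz(w,(u,150),.132)) for u in(301.5,396)])
E
```

```text
[ -11.8 -109.9  182. ] [-0.72448212  1.08346019  1.13764111]
[ -11.6 -108.4  186. ] [-0.72755764  1.03345931  1.11928943]
notch [array([-17.3, -72. , 150. ]), array([-17.3, -75. , 150. ]), array([-17.3, -77.2, 150. ])]
plate ends [array([-21.4, -42.7, 132. ]), array([ -21.2, -130.3,  132. ])]
```

>>> arm_command --translation '[[-0.3, 0, 0.4], [-0.73, 0, 1], [-0.73, 0, 1]]' --rotation '[[0, 0, 0], [0, 0, 0], [0, 0, 0]]' --grip '[0, 0, 0]'

```text
time_s: 12.65
position: [0.5238, -0.0899, 0.2693]
tcp_rot: [[-0.965, 0.003, -0.261], [0.261, -0.003, -0.965], [-0.004, -1.0, 0.002]]
force: [-0.1, 1.0, -0.1]
opening: 0.512
```

>>> arm_command --translation '[[0, 0, 0.12], [0, 0.3, 0.12], [0, 0.5, 0.12], [0, 0.5, 0.12]]' --rotation '[[0, 0, 0], [0, 0, 0], [0, 0, 0], [0, 0, 0]]' --grip '[0, 0, 0, 0]'

```text
time_s: 13.05
position: [0.5159, -0.0932, 0.2269]
tcp_rot: [[-0.966, -0.006, -0.257], [0.257, 0.003, -0.966], [0.007, -1.0, -0.001]]
force: [-0.7, 0.8, 0.3]
opening: 0.503
```

```bash
python3 - <<'E'
from h import *
s=st(); p=np.array(s['position']); R=np.array(s['tcp_rot']); print(inv(p))
L=[];cs=[]
out=[]
for n in('scene','side','wrist'):
    c=cam(n); r=models.spot_point(n,'knob'); print(n,[(px(q['point']).round(1),round(q['conf'],2)) for q in r[:1]], 'pred',proj(c,B((-11.6,-108.5,186))).round(1))
    im=cv2.resize(c['image'],None,fx=4,fy=4,interpolation=2)
    for d,col in((0,(0,0,255)),(.022,(0,255,255))):
        for z in(-.021,.021):
            u=proj(c,p+R@[0,d,z])*4+1.5; cv2.circle(im,tuple(u.astype(int)),3,col,-1)
    u=(proj(c,p)*4).astype(int); out.append(im[max(u[1]-200,0):][:400,max(u[0]-133,0):][:,:266])
cv2.imwrite('pics/k1.png',np.hstack(out))
E
```

```text
t 13.05 p [ 0.5159 -0.0932  0.2269] F [-0.7  0.8  0.3] M [ 0.08  0.06 -0.  ] op 0.5026594016525413
[[-0.966, -0.006, -0.257], [0.257, 0.003, -0.966], [0.007, -1.0, -0.001]]
[ -14.4 -108.1  226.9]
scene [(array([268.5, 169.9]), 0.83)] pred [265.6 168.6]
side [(array([299.7, 183.6]), 0.51)] pred [297.4 185.3]
wrist [(array([276.4, 233.8]), 0.56)] pred [276.1 233.9]
```

View pics/k1.png

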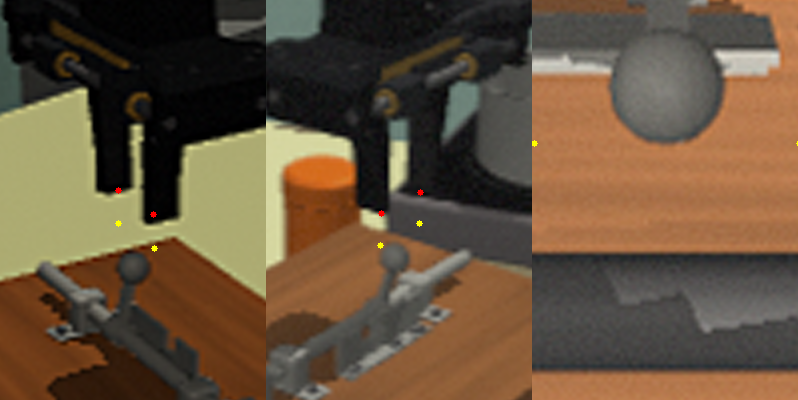

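Confirmed: the finger bottoms (red dots) are at the TCP, with the knob centred below at box (-11.6,-108.5,186). Descend and pinch.

>>> arm_command --translation '[[-0.03, 0.2, 0], [-0.03, 0.4, 0], [-0.03, 0.58, 0], [-0.03, 0.64, 0], [-0.03, 0.64, 0]]' --rotation '[[0, 0, 0], [0, 0, 0], [0, 0, 0], [0, 0, 0], [0, 0, 0]]' --grip '[0, 0, 0, 0, 0]'

```text
time_s: 13.85
position: [0.5208, -0.0953, 0.1777]
tcp_rot: [[-0.966, -0.001, -0.258], [0.258, 0.0, -0.966], [0.001, -1.0, -0.0]]
force: [-0.6, 0.6, 0.7]
opening: 0.503
```

>>> arm_command --translation '[[0, 0, 0], [0, 0, 0], [0, 0, 0], [0, 0, 0], [0, 0, 0]]' --rotation '[[0, 0, 0], [0, 0, 0], [0, 0, 0], [0, 0, 0], [0, 0, 0]]' --grip '[0.4, 0.5, 0.6, 0.7, 0.8]'

```text
time_s: 14.35
position: [0.5213, -0.0953, 0.1782]
tcp_rot: [[-0.966, 0.001, -0.258], [0.258, 0.0, -0.966], [-0.001, -1.0, -0.0]]
force: [-0.1, 0.7, 2.5]
opening: 0.204
```

Knob is held (17.7 mm opening). Now I slide the bolt toward the keeper, watching the force.

>>> arm_command --translation '[[0, 0, 0], [0, 0, -0.04], [0, 0, -0.08], [0, 0, -0.12], [0, 0, -0.16]]' --rotation '[[0, 0, 0], [0, 0, 0], [0, 0, 0], [0, 0, 0], [0, 0, 0]]' --grip '[1, 1, 1, 1, 1]'

```text
time_s: 14.85
position: [0.5246, -0.0833, 0.1782]
tcp_rot: [[-0.966, 0.001, -0.257], [0.257, -0.001, -0.966], [-0.001, -1.0, 0.001]]
force: [-0.6, -2.5, 5.5]
opening: 0.205
```

>>> arm_command --translation '[[0, 0, -0.03], [0, 0, -0.06], [0, 0, -0.09], [0, 0, -0.12]]' --rotation '[[0, 0, 0], [0, 0, 0], [0, 0, 0], [0, 0, 0]]' --grip '[1, 1, 1, 1]'

```text
time_s: 15.25
position: [0.5271, -0.074, 0.1781]
tcp_rot: [[-0.966, 0.001, -0.257], [0.257, -0.001, -0.966], [-0.001, -1.0, 0.001]]
force: [-1.5, -3.0, 4.6]
opening: 0.206
```

>>> arm_command --translation '[[0, -0.02, -0.03], [0, -0.02, -0.06], [0, -0.02, -0.09], [0, -0.02, -0.12], [0, -0.02, -0.15]]' --rotation '[[0, 0, 0], [0, 0, 0], [0, 0, 0], [0, 0, 0], [0, 0, 0]]' --grip '[1, 1, 1, 1, 1]'

```text
time_s: 15.75
position: [0.5302, -0.0621, 0.1785]
tcp_rot: [[-0.966, 0.0, -0.258], [0.258, -0.0, -0.966], [-0.0, -1.0, 0.0]]
force: [3.8, -4.1, -10.2]
opening: 0.205
```

```bash
python3 - <<'E'
from h import *
s=st(); p=np.array(s['position']); R=np.array(s['tcp_rot']); q=inv(p); q[2]*=1; print(q,'travel',q[1]+115)
out=[]
for n in('scene','side','wrist'):
    c=cam(n); im=cv2.resize(c['image'],None,fx=5,fy=5,interpolation=2)
    u=(proj(c,B((-16,-72,165)))*5).astype(int); out.append(im[u[1]-200:u[1]+200,u[0]-133:u[0]+133])
    print(n,[(px(z['point']).round(1),round(z['conf'],2)) for z in models.spot_point(n,'knob')[:1]],proj(c,B((-11.6,q[1],186))).round(1))
cv2.imwrite('pics/k2.png',np.hstack(out))
E
```

```text
t 15.75 p [ 0.5302 -0.0621  0.1785] F [  3.8  -4.1 -10.2] M [-0.64 -0.63 -0.04] op 0.2054840352515615
[[-0.966, 0.0, -0.258], [0.258, -0.0, -0.966], [-0.0, -1.0, 0.0]]
[ -8.8 -74.3 178.5] travel 40.7
scene [(array([270.3, 174.7]), 0.79)] [272.8 174. ]
side [(array([289.2, 187.7]), 0.63)] [289.5 189.9]
wrist [(array([275.2, 272.3]), 0.72)] [276.8 270.3]
```

View pics/k2.png

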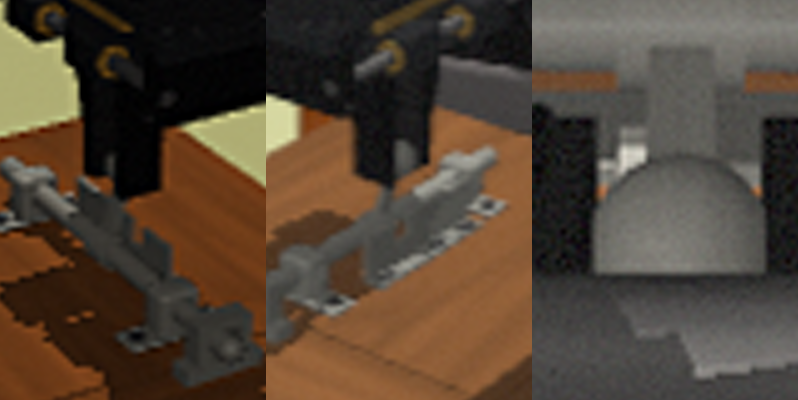

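The wrist view shows the notch's left edge (crop col 620) about 4.5 mm left of the stalk's left edge, so the notch is about 3 mm further on, at travel 43.7. The earlier 1.6 mm lift left -10 N on z, so I'll relieve most of it along with the slide.

>>> arm_command --translation '[[0, 0.006, -0.015], [0, 0.0125, -0.03], [0, 0.0125, -0.0375], [0, 0.0125, -0.0375]]' --rotation '[[0, 0, 0], [0, 0, 0], [0, 0, 0], [0, 0, 0]]' --grip '[1, 1, 1, 1]'

```text
time_s: 16.45
position: [0.5308, -0.0591, 0.1784]
tcp_rot: [[-0.966, 0.0, -0.258], [0.258, 0.0, -0.966], [-0.0, -1.0, -0.0]]
force: [3.8, -3.0, -7.5]
opening: 0.208
```

>>> arm_command --translation '[[0.02, 0.015, 0], [0.06, 0.031, 0], [0.106, 0.054, 0], [0.106, 0.054, 0]]' --rotation '[[0, 0, 0], [0, 0, 0], [0, 0, 0], [0, 0, 0]]' --grip '[1, 1, 1, 1]'

```text
time_s: 16.85
position: [0.5223, -0.0569, 0.1747]
tcp_rot: [[-0.966, 0.001, -0.258], [0.258, -0.0, -0.966], [-0.001, -1.0, -0.0]]
force: [2.9, -0.9, 2.9]
opening: 0.206
```

>>> arm_command --translation '[[0.045, 0.027, 0], [0.087, 0.06, 0], [0.108, 0.078, 0], [0.108, 0.078, 0]]' --rotation '[[0, 0, 0], [0, 0, 0], [0, 0, 0], [0, 0, 0]]' --grip '[1, 1, 1, 1]'

```text
time_s: 17.25
position: [0.5127, -0.0543, 0.1673]
tcp_rot: [[-0.966, -0.003, -0.258], [0.258, 0.001, -0.966], [0.003, -1.0, -0.0]]
force: [-0.5, -1.2, 2.8]
opening: 0.204
```

>>> arm_command --translation '[[0.012, 0.012, 0], [0.024, 0.025, 0], [0.036, 0.037, 0], [0.036, 0.037, 0]]' --rotation '[[0, 0, 0], [0, 0, 0], [0, 0, 0], [0, 0, 0]]' --grip '[1, 1, 1, 1]'

```text
time_s: 17.65
position: [0.5102, -0.0537, 0.1645]
tcp_rot: [[-0.966, -0.002, -0.258], [0.258, 0.001, -0.966], [0.002, -1.0, -0.0]]
force: [-0.7, 0.0, 4.7]
opening: 0.205
```

>>> arm_command --translation '[[0.006, 0.007, 0], [0.012, 0.015, 0], [0.012, 0.015, 0]]' --rotation '[[0, 0, 0], [0, 0, 0], [0, 0, 0]]' --grip '[1, 1, 1]'

```text
time_s: 17.95
position: [0.5094, -0.0534, 0.1634]
tcp_rot: [[-0.966, -0.002, -0.258], [0.258, 0.001, -0.966], [0.002, -1.0, -0.0]]
force: [-1.1, 0.2, 4.2]
opening: 0.208
```

>>> arm_command --translation '[[0.01, 0.009, 0], [0.02, 0.018, 0], [0.02, 0.018, 0]]' --rotation '[[0, 0, 0], [0, 0, 0], [0, 0, 0]]' --grip '[1, 1, 1]'

```text
time_s: 18.25
position: [0.5084, -0.0532, 0.162]
tcp_rot: [[-0.966, -0.001, -0.258], [0.258, 0.001, -0.966], [0.001, -1.0, -0.0]]
force: [0.7, 0.7, 4.8]
opening: 0.205
```

>>> arm_command --translation '[[0.008, 0.01, 0], [0.014, 0.02, 0], [0.014, 0.02, 0]]' --rotation '[[0, 0, 0], [0, 0, 0], [0, 0, 0]]' --grip '[1, 1, 1]'

```text
time_s: 18.55
position: [0.5073, -0.0529, 0.1604]
tcp_rot: [[-0.966, -0.001, -0.258], [0.258, 0.001, -0.966], [0.001, -1.0, -0.0]]
force: [-0.3, 0.1, 4.0]
opening: 0.203
```

Past the flange-top angle with steady 3–4 N and no growth, so the stalk seems to be in the notch. Continuing carefully.

>>> arm_command --translation '[[0.012, 0.02, 0], [0.024, 0.04, 0], [0.036, 0.061, 0], [0.036, 0.061, 0]]' --rotation '[[0, 0, 0], [0, 0, 0], [0, 0, 0], [0, 0, 0]]' --grip '[1, 1, 1, 1]'

```text
time_s: 18.95
position: [0.5046, -0.0522, 0.1553]
tcp_rot: [[-0.966, -0.001, -0.258], [0.258, 0.001, -0.966], [0.001, -1.0, -0.0]]
force: [-0.1, 0.1, 2.3]
opening: 0.21
```

>>> arm_command --translation '[[0.012, 0.024, 0], [0.022, 0.048, 0], [0.031, 0.072, 0], [0.039, 0.098, 0], [0.039, 0.098, 0]]' --rotation '[[0, 0, 0], [0, 0, 0], [0, 0, 0], [0, 0, 0], [0, 0, 0]]' --grip '[1, 1, 1, 1, 1]'

```text
time_s: 19.45
position: [0.5017, -0.0515, 0.1474]
tcp_rot: [[-0.966, -0.001, -0.258], [0.258, 0.0, -0.966], [0.001, -1.0, -0.0]]
force: [-0.5, 1.3, 1.5]
opening: 0.206
```

>>> arm_command --translation '[[0.007, 0.025, 0], [0.012, 0.05, 0], [0.016, 0.075, 0], [0.018, 0.1, 0], [0.018, 0.1, 0]]' --rotation '[[0, 0, 0], [0, 0, 0], [0, 0, 0], [0, 0, 0], [0, 0, 0]]' --grip '[1, 1, 1, 1, 1]'

```text
time_s: 19.95
position: [0.5004, -0.0512, 0.1395]
tcp_rot: [[-0.966, -0.0, -0.258], [0.258, 0.0, -0.966], [0.0, -1.0, -0.0]]
force: [0.4, 2.2, 1.7]
opening: 0.207
```

>>> arm_command --translation '[[0, 0.012, 0], [0, 0.025, 0], [0, 0.025, 0]]' --rotation '[[0, 0, 0], [0, 0, 0], [0, 0, 0]]' --grip '[1, 1, 1]'

```text
time_s: 20.25
position: [0.5003, -0.0512, 0.1377]
tcp_rot: [[-0.966, -0.0, -0.258], [0.258, 0.0, -0.966], [0.0, -1.0, -0.0]]
force: [-2.5, 1.2, 2.6]
opening: 0.208
```

>>> arm_command --translation '[[0, 0.006, 0], [0, 0.012, 0], [0, 0.012, 0]]' --rotation '[[0, 0, 0], [0, 0, 0], [0, 0, 0]]' --grip '[1, 1, 1]'

```text
time_s: 20.55
position: [0.5003, -0.0511, 0.1368]
tcp_rot: [[-0.966, -0.0, -0.258], [0.258, 0.0, -0.966], [0.001, -1.0, -0.0]]
force: [-1.2, 1.6, 2.5]
opening: 0.206
```

```bash
python3 - <<'E'
from h import *
s=st(); q=inv(s['position']); print(q)
cs=[];L=[]
for n in('scene','side','wrist'):
    c=cam(n); r=models.spot_point(n,'knob')
    print(n,[(px(z['point']).round(1),round(z['conf'],2)) for z in r[:1]],'home',proj(c,B((-42,q[1],146))).round(1),'1.4',proj(c,B((-41.4,q[1],153))).round(1))
E
```

```text
t 20.55 p [ 0.5003 -0.0511  0.1368] F [-1.2  1.6  2.5] M [ 0.4   0.15 -0.03] op 0.20582011783200094
[[-0.966, -0.0, -0.258], [0.258, 0.0, -0.966], [0.001, -1.0, -0.0]]
[-40.4 -71.5 136.8]
scene [(array([287.2, 186.4]), 0.58)] home [284.1 186.1] 1.4 [283.9 183.7]
side [(array([302.7, 205.8]), 0.52)] home [298.2 207.7] 1.4 [298.  205.2]
wrist [(array([279.2, 273. ]), 0.72)] home [276.3 269.6] 1.4 [276.4 274.7]
```

Near home. A bit further, watching for the force rise.

>>> arm_command --translation '[[0, 0.006, 0], [0, 0.012, 0], [0, 0.012, 0]]' --rotation '[[0, 0, 0], [0, 0, 0], [0, 0, 0]]' --grip '[1, 1, 1]'

```text
time_s: 21.15
position: [0.5004, -0.0512, 0.1359]
tcp_rot: [[-0.966, -0.0, -0.258], [0.258, 0.0, -0.966], [0.0, -1.0, -0.0]]
force: [-2.3, 2.3, 4.1]
opening: 0.208
```

>>> arm_command --translation '[[0, 0.006, 0], [0, 0.012, 0], [0, 0.012, 0]]' --rotation '[[0, 0, 0], [0, 0, 0], [0, 0, 0]]' --grip '[1, 1, 1]'

```text
time_s: 21.45
position: [0.5004, -0.0512, 0.1351]
tcp_rot: [[-0.966, -0.0, -0.258], [0.258, 0.0, -0.966], [0.0, -1.0, -0.0]]
force: [-1.9, 0.7, 5.7]
opening: 0.207
```

Force is rising to 5.7 N at the expected home height. Release, rise and look.

>>> arm_command --translation '[[0, -0.01, 0], [0, -0.01, 0], [0, -0.01, 0], [0, -0.01, 0], [0, -0.01, 0]]' --rotation '[[0, 0, 0], [0, 0, 0], [0, 0, 0], [0, 0, 0], [0, 0, 0]]' --grip '[0.5, 0.2, 0.1, 0.1, 0.1]'

```text
time_s: 21.95
position: [0.5007, -0.0515, 0.1357]
tcp_rot: [[-0.966, 0.0, -0.258], [0.258, -0.0, -0.966], [-0.0, -1.0, 0.0]]
force: [0.2, 0.1, -0.3]
opening: 0.434
```

>>> arm_command --translation '[[0, -0.2, 0], [0, -0.5, 0], [0, -0.9, 0], [0, -0.9, 0]]' --rotation '[[0, 0, 0], [0, 0, 0], [0, 0, 0], [0, 0, 0]]' --grip '[0.1, 0.1, 0.1, 0.1]'

```text
time_s: 22.35
position: [0.5035, -0.0522, 0.2114]
tcp_rot: [[-0.966, 0.009, -0.258], [0.258, -0.003, -0.966], [-0.009, -1.0, 0.001]]
force: [1.0, 0.2, 0.0]
opening: 0.45
```

```bash
python3 - <<'E'
from h import *
s=st(); print(inv(s['position']))
cs=[];L=[];out=[]
for n in('scene','side','wrist'):
    c=cam(n); r=models.spot_point(n,'knob'); cs.append(c)
    L.append(px(r[0]['point']) if r else None)
    print(n,[(px(z['point']).round(1),round(z['conf'],2)) for z in r[:1]],'home',proj(c,B((-42,-71.5,146))).round(1),'1.4',proj(c,B((-41.4,-71.5,153))).round(1))
    f=8 if n!='wrist' else 5
    im=cv2.resize(c['image'],None,fx=f,fy=f,interpolation=2); u=(proj(c,B((-30,-71.5,150)))*f).astype(int); out.append(im[max(u[1]-200,0):][:400,u[0]-133:u[0]+133])
cv2.imwrite('pics/k3.png',np.hstack(out))
k=tri(cs,L); print(inv(k))
E
```

```text
t 22.35 p [ 0.5035 -0.0522  0.2114] F [1.  0.2 0. ] M [0.08 0.04 0.03] op 0.44963179416164967
[[-0.966, 0.009, -0.258], [0.258, -0.003, -0.966], [-0.009, -1.0, 0.001]]
[-37.1 -71.7 211.4]
scene [(array([286.3, 187.5]), 0.68)] home [284.1 186.1] 1.4 [283.9 183.7]
side [(array([299.5, 208.6]), 0.6)] home [298.2 207.7] 1.4 [298.  205.2]
wrist [(array([278.8, 228.7]), 0.61)] home [275.9 226.3] 1.4 [276.  228.6]
[-46.1 -72.3 142.4]
```

View pics/k3.png

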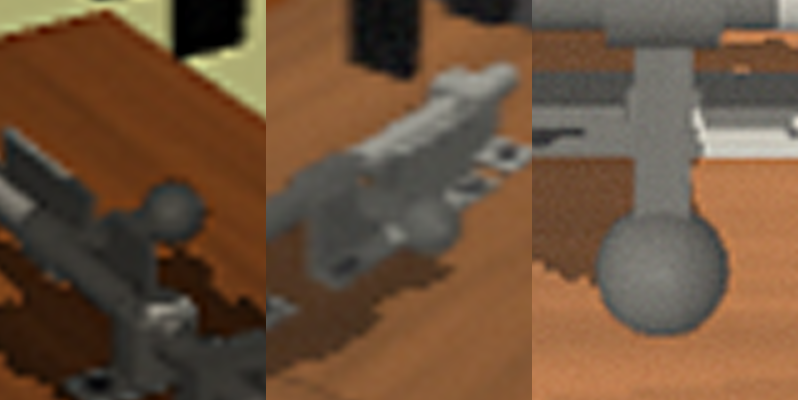

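The stalk lies in the notch with the knob level: spots fall at or slightly below the predicted home pixel. As a check, I press lightly from above with shut fingers; if home, the top is at 156 mm.

>>> arm_command --translation '[[0.02, 0, 0], [0.02, 0, 0], [0.02, 0.1, 0], [0.02, 0.3, 0], [0.02, 0.5, 0]]' --rotation '[[0, 0, 0], [0, 0, 0], [0, 0, 0], [0, 0, 0], [0, 0, 0]]' --grip '[1, 1, 1, 1, 1]'

```text
time_s: 23.15
position: [0.4991, -0.0509, 0.167]
tcp_rot: [[-0.966, 0.001, -0.258], [0.258, -0.0, -0.966], [-0.001, -1.0, 0.0]]
force: [0.7, -0.5, -0.4]
opening: 0.083
```

>>> arm_command --translation '[[0, 0, 0], [0, 0.02, 0], [0, 0.04, 0], [0, 0.05, 0], [0, 0.05, 0]]' --rotation '[[0, 0, 0], [0, 0, 0], [0, 0, 0], [0, 0, 0], [0, 0, 0]]' --grip '[1, 1, 1, 1, 1]'

```text
time_s: 23.65
position: [0.4992, -0.0509, 0.1642]
tcp_rot: [[-0.966, 0.001, -0.258], [0.258, -0.0, -0.966], [-0.001, -1.0, 0.0]]
force: [-0.9, 0.7, -0.6]
opening: 0.009
```

>>> arm_command --translation '[[0, 0.015, 0], [0, 0.03, 0], [0, 0.045, 0], [0, 0.06, 0], [0, 0.075, 0]]' --rotation '[[0, 0, 0], [0, 0, 0], [0, 0, 0], [0, 0, 0], [0, 0, 0]]' --grip '[1, 1, 1, 1, 1]'

```text
time_s: 24.15
position: [0.4989, -0.0508, 0.1577]
tcp_rot: [[-0.966, -0.0, -0.258], [0.258, 0.0, -0.966], [0.0, -1.0, -0.0]]
force: [0.1, -0.3, 0.8]
opening: 0.003
```

>>> arm_command --translation '[[0, 0.007, 0], [0, 0.014, 0], [0, 0.014, 0]]' --rotation '[[0, 0, 0], [0, 0, 0], [0, 0, 0]]' --grip '[1, 1, 1]'

```text
time_s: 24.45
position: [0.4989, -0.0508, 0.1566]
tcp_rot: [[-0.966, -0.0, -0.258], [0.258, 0.0, -0.966], [0.0, -1.0, -0.0]]
force: [-0.0, -0.1, -0.1]
opening: 0.002
```

>>> arm_command --translation '[[0, 0.006, 0], [0, 0.012, 0], [0, 0.012, 0]]' --rotation '[[0, 0, 0], [0, 0, 0], [0, 0, 0]]' --grip '[1, 1, 1]'

```text
time_s: 24.75
position: [0.499, -0.0508, 0.1557]
tcp_rot: [[-0.966, -0.0, -0.258], [0.258, 0.0, -0.966], [0.0, -1.0, -0.0]]
force: [0.4, -0.4, 0.5]
opening: 0.007
```

>>> arm_command --translation '[[0, 0.006, 0], [0, 0.006, 0]]' --rotation '[[0, 0, 0], [0, 0, 0]]' --grip '[1, 1]'

```text
time_s: 24.95
position: [0.4989, -0.0508, 0.1552]
tcp_rot: [[-0.966, -0.0, -0.258], [0.258, 0.0, -0.966], [0.0, -1.0, -0.0]]
force: [-0.4, 0.4, -0.5]
opening: 0.007
```

>>> arm_command --translation '[[0, 0.006, 0], [0, 0.006, 0]]' --rotation '[[0, 0, 0], [0, 0, 0]]' --grip '[1, 1]'

```text
time_s: 25.15
position: [0.499, -0.0508, 0.1548]
tcp_rot: [[-0.966, 0.0, -0.258], [0.258, 0.0, -0.966], [-0.0, -1.0, -0.0]]
force: [-1.1, 0.3, 0.3]
opening: 0.006
```

The shut fingertips meet nothing down to 154.8 mm, at or below the home knob's top of 156, so the handle is fully down. Retreat, final check, hand in.

>>> arm_command --translation '[[0, -0.4, 0], [0, -1, 0], [0, -1, 0]]' --rotation '[[0, 0, 0], [0, 0, 0], [0, 0, 0]]' --grip '[1, 1, 1]'

```text
time_s: 25.45
position: [0.5031, -0.0521, 0.2402]
tcp_rot: [[-0.966, 0.012, -0.258], [0.258, -0.004, -0.966], [-0.013, -1.0, 0.001]]
force: [1.0, -0.5, 0.0]
opening: 0.003
```

>>> arm_command --translation '[[0, -0.5, 0], [0, -1, 0], [0, -1, 0], [0, -1, 0]]' --rotation '[[0, 0, 0], [0, 0, 0], [0, 0, 0], [0, 0, 0]]' --grip '[0, 0, 0, 0]'

```text
time_s: 25.85
position: [0.4991, -0.0509, 0.3152]
tcp_rot: [[-0.966, 0.002, -0.258], [0.258, -0.001, -0.966], [-0.002, -1.0, 0.0]]
force: [-0.0, -0.9, -0.6]
opening: 0.288
```

```bash
python3 - <<'E'
from h import *
st()
for k in('knob','lid_edge','glass1_mid','glass2_mid','tin_mid'):
    cs=[];L=[]
    for n in('scene','side'):
        c=cam(n); r=models.spot_point(n,k)
        if r: cs.append(c);L.append(px(r[0]['point']))
    if len(cs)==2: p=tri(cs,L); print(k,p.round(3),inv(p),[np.abs(proj(c,p)-l).max().round(1) for c,l in zip(cs,L)])
print(bot.hand_in())
E
```

```text
t 25.85 p [ 0.4991 -0.0509  0.3152] F [-0.  -0.9 -0.6] M [0.05 0.02 0.04] op 0.2878135302259453
[[-0.966, 0.002, -0.258], [0.258, -0.001, -0.966], [-0.002, -1.0, 0.0]]
knob [ 0.499 -0.054  0.142] [-40.9 -74.6 142.1] [np.float64(0.0), np.float64(0.0)]
lid_edge [0.57  0.055 0.13 ] [ -0.8  48.7 129.6] [np.float64(0.3), np.float64(0.2)]
glass1_mid [0.445 0.371 0.041] [-204.   321.8   40.8] [np.float64(1.1), np.float64(1.4)]
glass2_mid [0.636 0.38  0.039] [-21.2 379.9  38.7] [np.float64(0.9), np.float64(0.7)]
tin_mid [ 0.552 -0.013  0.204] [ -0.3 -21.  203.5] [np.float64(11.6), np.float64(10.3)]
the job is handed in; nothing more can be done
None
```

I closed the lid, slid the bolt through the keeper to about 43.5 mm of travel, and turned the handle down level into the notch. I then let go, moved clear and handed the job in at about 26 s.

**How it went**
- **Lid:** pressed shut slowly until it sat flush, at 5.9 N. In the last views its upper face measured 129.6 mm high, against 130 expected.
- **Bolt and handle:** the handle went into the notch on the first try, at about 2–6 N. While the bolt was being slid, a 1.6 mm lift of the gripper briefly pulled up on the knob with about 10 N. I eased that off before turning the handle.
- **Handle home:** in the last views the knob measured at box (-41, -75, 142) mm, within camera error of home (-42, -71.5, 146). The shut fingers came down over it to 154.8 mm without touching anything, and its top should be at 156 mm when home.
- **Glasses:** both measured within 2 mm of where they started.

**What disagreed or stayed unchecked**
- **Tin:** the last network reading of it was a false detection (10–12 px mismatch between views), so its position has no final check. The arm did not go near it.
- **Fingertips:** lid contact and the pictures put them at about the reported TCP, not 22 mm ahead as stated. I used the measured value.

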